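# Snap the food box shut

## Robot

A 6-joint arm with a two-finger parallel gripper is mounted at the origin on the work surface. World frame = base frame: x ahead of the robot, y to its left, z up, the work surface at z = 0. Lengths are in m, angles in rad, forces in N, time in s.
With the tool pointing down it reaches from about 0.375 to 0.9 m from the base axis. Payload 3.1 kg.
Tool frame: the origin (TCP) lies at the very end of the fingers, on their centre line; the grasp point (between the pads) lies 19 mm behind it (grip_depth is the distance from the TCP to the grasp point, in m); z points along the fingers, y is the line along which they close (so a half turn about z gives the same grasp; the last joint's range is limited). The gripper opens to 85 mm and grips with 20 to 120 N. Pads are 22 mm wide; open, the fingers measure 114 mm over their backs; the gripper's body (76 mm by 85 mm) begins 54 mm behind the grasp point. The pads swing forward as they close: fully open they stand 13 mm farther back than shut.
Start: joints at [-1.415, 0.527, 1.433, -0, 1.181, -0.178], TCP at [0.205, -0.59, 0.231] pointing down, gripper open.
Joint ranges: [-3.08, 3.08], [-0.75, 2.2], [0.22, 2.44], [-1.43, 4.57], [0, 2.65], [-2.85, 2.85]. Speed limits (rad/s): [2.79, 2.79, 3.14, 3.14, 3.14, 3.14].

## Interface

Orientations are given as a unit quaternion [x, y, z, w].
In Python, from station import * gives the robot as it stands.
- The arm moves only by the tool apply_moves, never from a script. Its argument "plan" is a list of rows, each a list of 7 numbers: the shift along the tool's x, y, z in m, then the turn, a rotation vector about the tool's x, y, z in rad, then the gripper command: -1 is fully open, 1 is shut, values between are in proportion. In form: [[dx, dy, dz, wx, wy, wz, jaw], ...]. A call has 1 to 8 rows; each row shifts and turns the commanded pose from where the row before left it, along the tool's axes as they then stand; what a row does not reach is not made up. A row lasts 1/8 s, in which the tool goes at most 62.5 mm and 10.7 degrees, less where a joint would pass 70% of its speed; a pose out of reach is approached as far as the arm can. A call is refused whole if a number of a shift passes 0.0625 or a number of a turn 0.188, either way. A call with a gripper value outside its range is refused whole. The fingers move at their own pace and stop on an object; "force" is the grip in N (left out, the last holds). Time passes only in rows, so rows that do not move let the fingers close. It gives the time, the measured TCP pose, the force, the opening and the grip force at its end, in the units of the state.
- sense(): the state, without advancing time (a new reading comes with each control period).
- snapshot(name): name is "scene" or "top"; returns the picture (480x640x3 uint8, red, green, blue); there is no depth.
- calibration(name): a dict with "camera_matrix" (3x3 intrinsics, pixels), "k1" (the pictures are not rectified: a ray, as slopes to the right and down, at radius r is drawn at 1 + k1 r^2 times it, then the intrinsics apply), "R" (3x3) and "t" (3): a world point X has camera coordinates R X + t. Camera axes: x right, y down, z forward; pixel columns grow to the right and rows downward; lengths in m; the calibration is good to about 2 mm. A picture is of the moment at which its call begins. calibration takes no time and is no camera call.
- sign_off(): hands the job in; it is judged then, once.
The state is a dict: "t": time; "q": joint angles; "qd": joint speeds; "tau": joint torques, N m; "tcp_pos": TCP position; "tool_rot": TCP orientation; "force": force on the tool from outside, world axes, zero at the start; "ft_torque": the same for the moment, N m; "finger_gap": opening from 0.0 (shut) to 1.0 (fully open); "gripper_force": force on a finger pad.
Only numpy, scipy, OpenCV 4.12 (cv2) and the standard library are available. Lean on these libraries where they do the work, as an engineer would, in place of code of your own. Each camera call takes 0.05 s, during which the arm holds its last target. There are 200 camera calls.

## Task

The lid is lying on the food box on the cutting board, but its clip flaps are not all fastened: press down every flap that is still open until it snaps home against the side, so that all four are fastened. Leave the box standing where it is on the board, and do not disturb the other things on the table.

Things in the scene. Friction and masses are not known exactly. Their poses are not given: they have to be found in the camera images.
- board: wooden cutting board fixed on the table, 260 (x) x 500 (y) x 18 mm thick; origin under its centre, on the table top
- food_box: grey food box, white lid already on, loose on the cutting board, 0.6 to 1.3 kg. Body 150 (x) x 110 (y) mm, lid 160 x 120, lid top 84 mm above the underside (2 mm more in its middle). Four white clip flaps hinge on the lid's edges, one mid-side: 1 at +x, 2 at +y, 3 at -x, 4 at -y. Origin under its centre, on the board; z up; any yaw
- flap_1 (a joint): flap on the box's +x (short) side, 60 mm wide, 40 long, 4 thick. Angle: 0 open, outward and 25 degrees above level; 0.44 level; 2.0 snapped, hanging straight down. Over-centre spring: returns to 0 if let go before 1.05, snaps to 2.0 once past 1.1. Resists 0.045 N m at 0, falling to none at 1.05: pressed down 8 to 25 mm out from the hinge it takes under 8 N; starts open
- flap_1_hinge (a point): middle of flap 1's hinge line, fixed on the box, 82 mm from the box's upright centre line (2 mm outside the lid's edge) and 78 mm above the box's underside, 6 mm below the lid's top
- flap_1_mid (a point): middle of flap 1's plate, 20 mm from its hinge line; moves with the flap
- flap_2 (a joint): flap on the box's +y (long) side, 76 mm wide, 40 long, 4 thick. Angle: 0 open, outward and 25 degrees above level; 0.44 level; 2.0 snapped, hanging straight down. Over-centre spring: returns to 0 if let go before 1.05, snaps to 2.0 once past 1.1. Resists 0.045 N m at 0, falling to none at 1.05: pressed down 8 to 25 mm out from the hinge it takes under 8 N; starts open
- flap_2_hinge (a point): middle of flap 2's hinge line, fixed on the box, 62 mm from the box's upright centre line (2 mm outside the lid's edge) and 78 mm above the box's underside, 6 mm below the lid's top
- flap_2_mid (a point): middle of flap 2's plate, 20 mm from its hinge line; moves with the flap
- flap_3 (a joint): flap on the box's -x (short) side, 60 mm wide, 40 long, 4 thick. Angle: 0 open, outward and 25 degrees above level; 0.44 level; 2.0 snapped, hanging straight down. Over-centre spring: returns to 0 if let go before 1.05, snaps to 2.0 once past 1.1. Resists 0.045 N m at 0, falling to none at 1.05: pressed down 8 to 25 mm out from the hinge it takes under 8 N; starts open
- flap_3_hinge (a point): middle of flap 3's hinge line, fixed on the box, 82 mm from the box's upright centre line (2 mm outside the lid's edge) and 78 mm above the box's underside, 6 mm below the lid's top
- flap_3_mid (a point): middle of flap 3's plate, 20 mm from its hinge line; moves with the flap
- flap_4 (a joint): flap on the box's -y (long) side, 76 mm wide, 40 long, 4 thick. Angle: 0 open, outward and 25 degrees above level; 0.44 level; 2.0 snapped, hanging straight down. Over-centre spring: returns to 0 if let go before 1.05, snaps to 2.0 once past 1.1. Resists 0.045 N m at 0, falling to none at 1.05: pressed down 8 to 25 mm out from the hinge it takes under 8 N; starts open or snapped
- flap_4_hinge (a point): middle of flap 4's hinge line, fixed on the box, 62 mm from the box's upright centre line (2 mm outside the lid's edge) and 78 mm above the box's underside, 6 mm below the lid's top
- flap_4_mid (a point): middle of flap 4's plate, 20 mm from its hinge line; moves with the flap
- butter_dish: low white ceramic butter dish with a lid, 85 x 105 mm, 56 mm tall, loose on the board beside the food box (either end); origin under its centre
- butter_knife: butter knife lying on the table left of the board, 200 mm long, 19 mm wide, 10 mm high, length along its y; origin under its middle
- jar: glass jar, 72 mm across, 110 mm tall, left or right of the board; origin under its centre
- mug: white mug, 80 mm across plus handle, 90 mm tall, beyond the board; origin under its centre
- tub: closed round tub, 84 mm across, 75 mm tall, left or right of the board; origin under its centre
- bowl: steel bowl, 150 mm across, 60 mm tall, farther left of the board; origin under its centre
There are look-alikes about, which are no part of the job. Leave any yellow look-alike of the food_box alone.

How it is judged:
By the outcome, as a careful person would: the job done as asked, in the order asked, and still so for the second after the job is handed in, with the robot touching nothing.
It also fails if it takes over 51 s, if anything falls off the work surface, if the arm or the gripper's body presses on something with over 40 N, if the wrist force passes 120 N, or if a joint passes its speed limit or range.

## Working session

There is one attempt and no reset: what is moved stays moved. The work goes in short steps, Python scripts to look and compute and a tool call to move; the robot and the scene stay as the last step left them, time stands still between calls to the robot, and variables do not carry over. Pictures are saved under pics/ and viewed, at most 10 in all, crops included, and the job is handed in when it is done.

Besides the shell and the picture viewer there is one more tool, called after "Emit:" in YAML: its name, and indented under it one key for each argument. apply_moves: Moves the arm, as the interface text tells. Its arguments: {"type":"object","properties":{"plan":{"type":"array"},"force":{"type":"number"}},"required":["plan"]}

```bash
mkdir -p pics; python3 - <<'E'
from station import *
import cv2
for n in ("scene","top"):
    cv2.imwrite(f"pics/{n}0.png",snapshot(n)[:,:,::-1]); c=calibration(n); print(n,c)
s=sense();print(s['t'],s['tcp_pos'],s['tool_rot'],s['finger_gap'])
E
```

```text
scene {'camera_matrix': array([[577.46146535,   0.        , 319.03373519],
       [  0.        , 577.46146535, 236.07206963],
       [  0.        ,   0.        ,   1.        ]]), 'k1': -0.1285342402768162, 'R': array([[-0.076967  ,  0.99693945,  0.01370437],
       [ 0.83913801,  0.07219501, -0.539106  ],
       [-0.53844543, -0.02999351, -0.84212642]]), 't': array([-0.04759462, -0.41244865,  1.97536267])}
top {'camera_matrix': array([[529.12156219,   0.        , 314.43573777],
       [  0.        , 529.12156219, 235.88250476],
       [  0.        ,   0.        ,   1.        ]]), 'k1': -0.16171074693057838, 'R': array([[-4.12029816e-02, -9.99150775e-01,  2.09167138e-04],
       [-9.75015952e-01,  4.01619733e-02, -2.18474045e-01],
       [ 2.18280111e-01, -9.20572335e-03, -9.75842737e-01]]), 't': array([0.11101561, 0.5424678 , 1.19954609])}
0.1 [ 0.20468849 -0.58980626  0.23039839] [ 9.86102517e-01  1.66134746e-01  2.09124572e-05 -1.03556213e-03] 0.9984449066997989
```

View pics/top0.png

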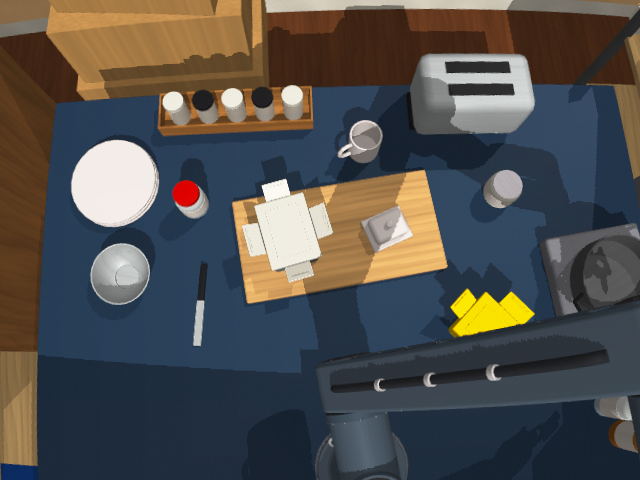

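View pics/scene0.png

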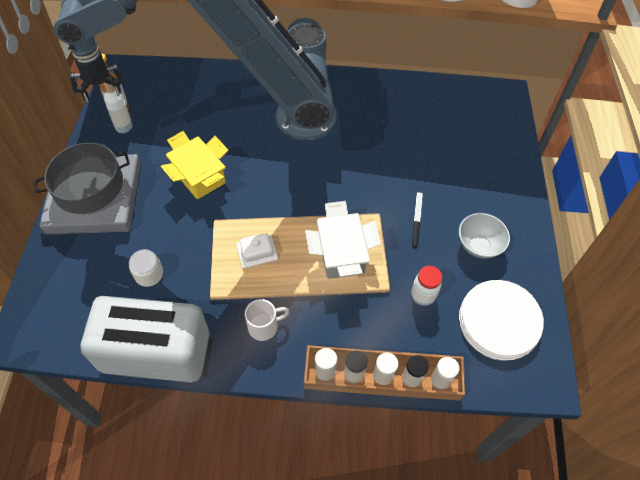

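Both views show the white box at about (288,230) in top and (343,240) in scene. All four flaps look open. I'll zoom in on both for lid corners.

```bash
python3 - <<'E'
import cv2, numpy as np
a=cv2.imread("pics/top0.png")[170:290,230:345]; b=cv2.imread("pics/scene0.png")[190:290,295:395]
a=cv2.resize(a,(0,0),fx=4,fy=4,interpolation=cv2.INTER_CUBIC)[:480]; b=cv2.resize(b,(320,320),interpolation=cv2.INTER_CUBIC)
o=np.zeros((480,780,3),np.uint8);o[:,:460]=a;o[:320,460:]=b
o=np.clip((o.astype(float)/255)**2*255,0,255).astype(np.uint8)
cv2.imwrite("pics/crop0.png",o)
E
```

```text
(no output)
```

View pics/crop0.png

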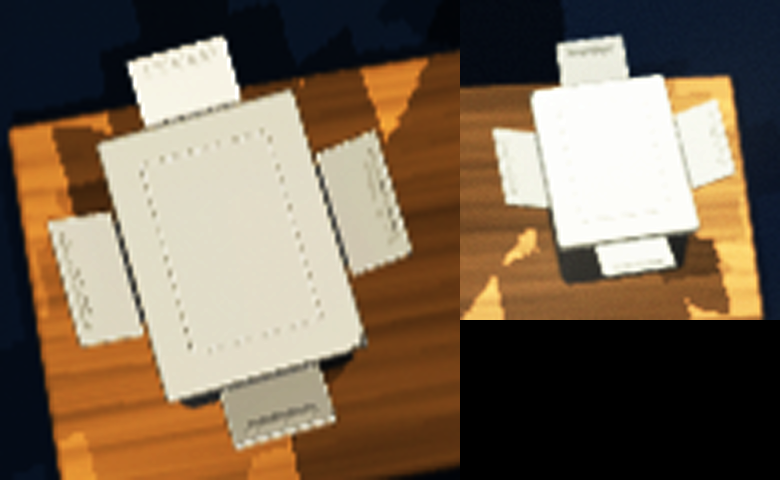

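The crop shows all four flaps open. Lid corners in the top crop are at (99,143), (293,91), (364,343) and (170,402). I'll fit the pose from both views.

```bash
cat > h.py <<'E'
from station import *
import numpy as np, cv2
from scipy.optimize import least_squares
from scipy.spatial.transform import Rotation as Rot
def proj(n,P):
    c=calibration(n); r,_=cv2.Rodrigues(c['R'])
    return cv2.projectPoints(np.asarray(P,float),r,c['t'],c['camera_matrix'],np.array([c['k1'],0,0,0]))[0][:,0]
E
python3 - <<'E'
from h import *
top=np.array([[99,143],[293,91],[364,343],[170,402]])/4+[230,170]
sc=np.array([[72,92],[203,76],[238,230],[98,248]])/3.2+[295,190]
# corner in box frame; top img up=+x, right=-y ; scene up=-x, right=+y
T=np.array([[80,60],[80,-60],[-80,-60],[-80,60]])/1e3
S=np.array([[-80,-60],[-80,60],[80,60],[80,-60]])/1e3
def pts(p,c):
    R=np.array([[np.cos(p[2]),-np.sin(p[2])],[np.sin(p[2]),np.cos(p[2])]])
    return np.c_[c@R.T+p[:2],np.full(len(c),.102)]
ft=lambda p:(proj('top',pts(p,T))-top).ravel()
fs=lambda p:(proj('scene',pts(p,S))-sc).ravel()
for f in (ft,fs,lambda p:np.r_[ft(p),fs(p)]):
    r=least_squares(f,[.5,.1,.2]);print(r.x,np.round(r.fun,1))
p=r.x
for n,(c,l) in dict(px=((82,0),(1,0)),py=((0,62),(0,1)),mx=((-82,0),(-1,0)),my=((0,-62),(0,-1))).items():
    for d in (0,15,30):
        print(n,d,np.round(pts(p,np.array([[c[0]+l[0]*d,c[1]+l[1]*d]])/1e3)[0,:2],4),end=' ')
    print()
# butter dish, rough
def ray(n,u,z):
    return least_squares(lambda q:(proj(n,[[q[0],q[1],z]])-u).ravel(),[.5,0]).x
print('dish',ray('top',[387,225],.05),ray('top',[387,213],.07))
E
```

```text
[0.55198668 0.14988934 0.23771776] [-0.8 -0.2  0.2 -0.9  1.4  0.7 -0.9  0.3]
[0.55593184 0.15443573 0.22409845] [-0.6 -0.3  0.4 -0.1  0.3  0.3 -0.1  0.1]
[0.55338176 0.15177184 0.23282293] [-1.5 -0.9 -0.4 -1.3  0.5  0.3 -1.9 -0.4 -1.7 -0.9 -0.8 -1.  -0.4 -0.8
 -0.7 -0.7]
px 0 [0.6332 0.1707] px 15 [0.6478 0.1742] px 30 [0.6624 0.1776] 
py 0 [0.5391 0.2121] py 15 [0.5356 0.2267] py 30 [0.5322 0.2413] 
mx 0 [0.4736 0.1329] mx 15 [0.459  0.1294] mx 30 [0.4444 0.1259] 
my 0 [0.5677 0.0914] my 15 [0.5711 0.0768] my 30 [0.5746 0.0623] 
dish [ 0.56853447 -0.08796892] [ 0.59323961 -0.08707898]
```

```bash
cat >> h.py <<'E'
C=np.array([.5534,.1518]); YAW=.233
def leg(bx,by,z,yaw=YAW):
    """remaining turn about tool z, then shift in the tool axes once turned, to box-frame point (m) at height z"""
    s=sense(); R=Rot.from_quat(s['tool_rot']).as_matrix()
    a=np.arctan2(R[1,0],R[0,0]); c,n=np.cos(YAW),np.sin(YAW)
    g=np.r_[C+np.array([c*bx-n*by,n*bx+c*by]),z]-s['tcp_pos']
    c,n=np.cos(yaw),np.sin(yaw); 
    print('t',round(s['t'],2),'tcp',np.round(s['tcp_pos'],4),'a',round(a,3),'tilt',np.round(R[2],3),'wz',round(a-yaw,3),'shift',np.round([c*g[0]+n*g[1],n*g[0]-c*g[1],-g[2]],4),'F',np.round(s['force'],1))
E
python3 -c "
from h import *
leg(-.102,0,.2)"
```

```text
t 0.1 tcp [ 0.2047 -0.5898  0.2304] a 0.334 tilt [ 0.    -0.002 -1.   ] wz 0.101 shift [ 0.4085 -0.6411  0.0304] F [-0.1  1.2  0.2]
```

Emit:
apply_moves:
  plan:
    - [0,0,-0.04,0,0,0.1,1]
    - [0.04,-0.03,0,0,0,0,1]
    - [0.04,-0.03,0,0,0,0,1]
    - [0.04,-0.03,0,0,0,0,1]
    - [0.04,-0.04,0,0,0,0,1]
    - [0.04,-0.04,0,0,0,0,1]
    - [0.03,-0.05,0,0,0,0,1]
    - [0.03,-0.05,0,0,0,0,1]

```text
t: 1.1
tcp_pos: [0.3955, -0.2656, 0.271]
tool_rot: [0.993, 0.117, -0.0, -0.0]
force: [-0.1, 0.2, 0.6]
finger_gap: 0.001
gripper_force: 0.0
```

Emit:
apply_moves:
  plan:
    - [0.03,-0.05,0,0,0,0,1]
    - [0.03,-0.05,0,0,0,0,1]
    - [0.03,-0.05,0,0,0,0,1]
    - [0.02,-0.05,0,0,0,0,1]
    - [0.02,-0.05,0,0,0,0,1]
    - [0.01,-0.05,0,0,0,0,1]
    - [0.01,-0.05,0,0,0,0,1]
    - [0,0,0,0,0,0,1]

```text
t: 2.1
tcp_pos: [0.4589, 0.1106, 0.271]
tool_rot: [0.993, 0.119, -0.001, -0.0]
force: [0.8, -0.6, -0.3]
finger_gap: 0.001
gripper_force: 0.0
```

```bash
python3 -c "
from h import *
leg(-.102,0,.15)"
```

```text
t 2.1 tcp [0.4589 0.1106 0.271 ] a 0.24 tilt [-0.001 -0.001 -1.   ] wz 0.007 shift [-0.0006 -0.0183  0.121 ] F [ 0.8 -0.6 -0.3]
```

Emit:
apply_moves:
  plan:
    - [0,-0.018,0.03,0,0,0.007,1]
    - [0,0,0.05,0,0,0,1]
    - [0,0,0.04,0,0,0,1]
    - [0,0,0,0,0,0,1]

```text
t: 2.6
tcp_pos: [0.4536, 0.1241, 0.149]
tool_rot: [0.994, 0.113, -0.004, -0.0]
force: [0.4, -0.1, 0.2]
finger_gap: 0.0
gripper_force: 0.0
```

```bash
python3 - <<'E'
from h import *
leg(-.102,0,.15)
a=snapshot("top")[:,:,::-1][150:330,220:400]; b=snapshot("scene")[:,:,::-1][160:300,280:420]
o=np.hstack([cv2.resize(i,(400,400),interpolation=cv2.INTER_CUBIC) for i in(a,b)])
cv2.imwrite("pics/hov1.png",o)
E
```

```text
t 2.6 tcp [0.4536 0.1241 0.149 ] a 0.226 tilt [-0.008 -0.001 -1.   ] wz -0.007 shift [ 0.0015 -0.0039 -0.001 ] F [ 0.4 -0.1  0.2]
```

View pics/hov1.png

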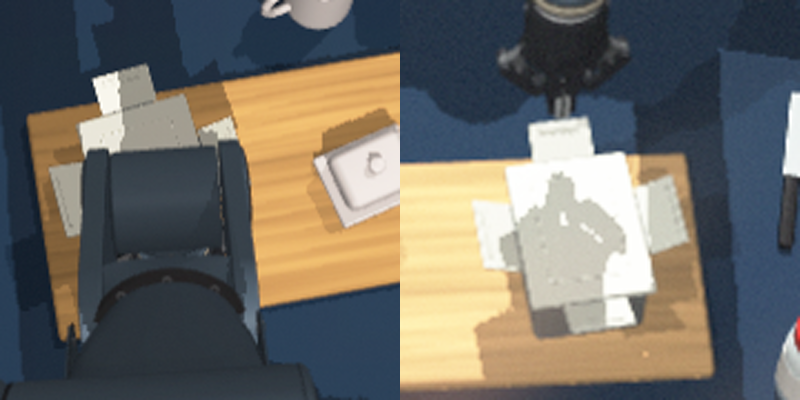

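The closed fingertips at (562,110) in the right half are centred over the near flap, so I'll press.

Emit:
apply_moves:
  plan:
    - [0,-0.002,0.03,0,0,0,1]
    - [0,0,0.012,0,0,0,1]
    - [0,0,0.012,0,0,0,1]
    - [0,0,0.012,0,0,0,1]

```text
t: 3.2
tcp_pos: [0.4564, 0.127, 0.0857]
tool_rot: [0.994, 0.113, 0.001, 0.0]
force: [-0.6, -0.3, 0.5]
finger_gap: 0.001
gripper_force: 0.0
```

Emit:
apply_moves:
  plan:
    - [0,0,0.006,0,0,0,1]
    - [0,0,0.004,0,0,0,1]
    - [0,0,0,0,0,0,1]

```text
t: 3.58
tcp_pos: [0.4553, 0.1271, 0.0751]
tool_rot: [0.994, 0.113, -0.0, -0.0]
force: [-0.2, 0.0, -0.2]
finger_gap: 0.001
gripper_force: 0.0
```

Emit:
apply_moves:
  plan:
    - [0,0,-0.05,0,0,0,1]
    - [0,0,-0.03,0,0,0,1]
    - [0,0,-0.02,0,0,0,1]
    - [0.02,0,0,0,0,0,1]
    - [0.05,0,0,0,0,0,1]
    - [0.05,0,0,0,0,0,1]
    - [0.05,0,0,0,0,0,1]
    - [0.03,0,0,0,0,0,1]

```text
t: 4.58
tcp_pos: [0.6526, 0.1726, 0.1756]
tool_rot: [0.994, 0.113, 0.001, 0.0]
force: [-0.6, -0.3, -0.9]
finger_gap: 0.0
gripper_force: 0.0
```

```bash
python3 - <<'E'
from h import *
leg(.102,0,.15)
a=snapshot("top")[:,:,::-1][150:330,220:400]; b=snapshot("scene")[:,:,::-1][160:300,280:420]
o=np.hstack([cv2.resize(i,(400,400),interpolation=cv2.INTER_CUBIC) for i in(a,b)])
cv2.imwrite("pics/hov2.png",o)
E
```

```text
t 4.58 tcp [0.6526 0.1726 0.1756] a 0.227 tilt [ 0.002  0.    -1.   ] wz -0.006 shift [ 0.0007 -0.0027  0.0256] F [-0.6 -0.3 -0.9]
```

View pics/hov2.png

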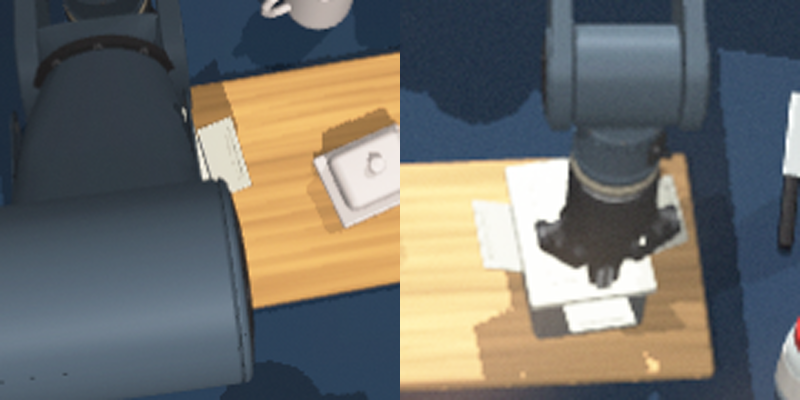

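The near flap no longer shows at (560,135), so it has snapped, and the box hasn't moved. Next is the far flap, then the +y side.

Emit:
apply_moves:
  plan:
    - [0,-0.002,0.05,0,0,0,1]
    - [0,0,0.018,0,0,0,1]
    - [0,0,0.012,0,0,0,1]
    - [0,0,0.012,0,0,0,1]
    - [0,0,0.006,0,0,0,1]
    - [0,0,0.004,0,0,0,1]
    - [0,0,0,0,0,0,1]

```text
t: 5.55
tcp_pos: [0.6498, 0.174, 0.0733]
tool_rot: [0.994, 0.113, -0.0, 0.0]
force: [0.2, 0.7, -0.2]
finger_gap: 0.002
gripper_force: 0.0
```

Emit:
apply_moves:
  plan:
    - [0,0,-0.05,0,0,0,1]
    - [0,0,-0.05,0,0,0,1]
    - [0,0,0,0,0,-0.18,1]
    - [0,0,0,0,0,-0.18,1]
    - [0,0,0,0,0,-0.18,1]
    - [0,0,0,0,0,-0.18,1]
    - [0,0,0,0,0,-0.18,1]
    - [0,0,0,0,0,-0.18,1]

```text
t: 6.55
tcp_pos: [0.65, 0.174, 0.1739]
tool_rot: [0.792, 0.61, 0.0, 0.0]
force: [0.3, 0.9, 0.1]
finger_gap: 0.001
gripper_force: 0.0
```

Emit:
apply_moves:
  plan:
    - [0,0,0,0,0,-0.18,1]
    - [0,0,0,0,0,-0.18,1]
    - [0,0,0,0,0,-0.12,1]
    - [0,0,0,0,0,0,1]

```text
t: 7.05
tcp_pos: [0.65, 0.174, 0.1738]
tool_rot: [0.627, 0.779, 0.0, 0.0]
force: [0.5, 0.2, 0.4]
finger_gap: -0.002
gripper_force: 0.0
```

```bash
python3 -c "
from h import *
leg(0,.082,.15,YAW+np.pi/2)"
```

```text
t 7.05 tcp [0.65   0.174  0.1738] a 1.785 tilt [-0.     0.001 -1.   ] wz -0.018 shift [ 0.0827 -0.0991  0.0238] F [0.5 0.2 0.4]
```

Emit:
apply_moves:
  plan:
    - [0,0,0,0,0,-0.018,1]
    - [0.03,-0.035,0,0,0,0,1]
    - [0.03,-0.035,0,0,0,0,1]
    - [0.023,-0.029,0,0,0,0,1]
    - [0,0,0,0,0,0,1]

```text
t: 7.68
tcp_pos: [0.5312, 0.2329, 0.1734]
tool_rot: [0.619, 0.785, -0.001, -0.001]
force: [1.1, -0.3, 1.2]
finger_gap: -0.0
gripper_force: 0.0
```

```bash
python3 - <<'E'
from h import *
leg(0,.082,.074,YAW+np.pi/2)
b=snapshot("scene")[:,:,::-1][160:300,280:420]
cv2.imwrite("pics/hov3.png",cv2.resize(b,(500,500),interpolation=cv2.INTER_CUBIC))
E
```

```text
t 7.67 tcp [0.5312 0.2329 0.1734] a 1.807 tilt [ 0.    -0.003 -1.   ] wz 0.003 shift [-0.002   0.0029  0.0994] F [ 1.1 -0.3  1.2]
```

View pics/hov3.png

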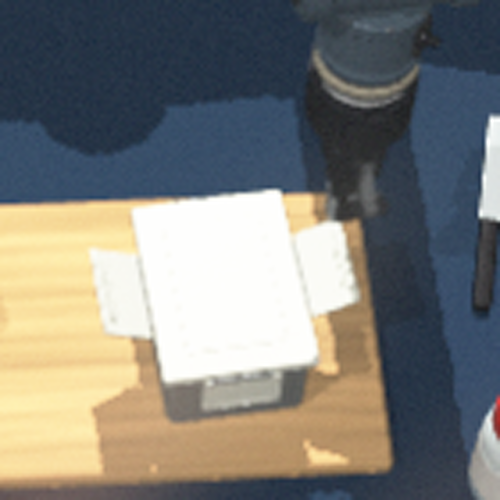

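The far flap now hangs down at (240,390), and the lid is where it was. Two side flaps remain, at (325,265) and (120,290).

Emit:
apply_moves:
  plan:
    - [-0.002,0.002,0.05,0,0,0,1]
    - [0,0,0.015,0,0,0,1]
    - [0,0,0.012,0,0,0,1]
    - [0,0,0.012,0,0,0,1]
    - [0,0,0.006,0,0,0,1]
    - [0,0,0.004,0,0,0,1]
    - [0,0,0,0,0,0,1]

```text
t: 8.6
tcp_pos: [0.5367, 0.2304, 0.0743]
tool_rot: [0.62, 0.785, 0.0, 0.0]
force: [1.2, -0.4, 1.0]
finger_gap: -0.004
gripper_force: 0.0
```

Emit:
apply_moves:
  plan:
    - [0,0,-0.05,0,0,0,1]
    - [0,0,-0.05,0,0,0,1]
    - [-0.04,0,0,0,0,0,1]
    - [-0.05,0,0,0,0,0,1]
    - [-0.05,0,0,0,0,0,1]
    - [-0.024,0,0,0,0,0,1]
    - [0,0,0,0,0,0,1]

```text
t: 9.48
tcp_pos: [0.5754, 0.0691, 0.1748]
tool_rot: [0.621, 0.784, 0.0, 0.001]
force: [-0.7, 0.9, 0.6]
finger_gap: 0.002
gripper_force: 0.0
```

```bash
python3 - <<'E'
from h import *
leg(0,-.082,.074,YAW+np.pi/2)
E
```

```text
t 9.47 tcp [0.5754 0.0691 0.1748] a 1.801 tilt [-0.     0.001 -1.   ] wz -0.002 shift [ 0.0035 -0.0023  0.1008] F [-0.7  0.9  0.6]
```

Emit:
apply_moves:
  plan:
    - [0.003,-0.002,0.05,0,0,0,1]
    - [0,0,0.016,0,0,0,1]
    - [0,0,0.012,0,0,0,1]
    - [0,0,0.012,0,0,0,1]
    - [0,0,0.006,0,0,0,1]
    - [0,0,0.004,0,0,0,1]
    - [0,0,0,0,0,0,1]

```text
t: 10.35
tcp_pos: [0.5722, 0.0733, 0.0743]
tool_rot: [0.62, 0.785, 0.0, 0.0]
force: [-0.2, 0.5, 0.2]
finger_gap: 0.002
gripper_force: 0.0
```

Emit:
apply_moves:
  plan:
    - [0,0,-0.06,0,0,0,1]
    - [0,0,-0.06,0,0,0,1]
    - [-0.05,0,-0.03,0,0,0,1]
    - [-0.06,0,0,0,0,0,1]
    - [-0.06,0,0,0,0,0,1]
    - [-0.06,0,0,0,0,0,1]
    - [-0.05,0,0,0,0,0,1]
    - [0,0,0,0,0,0,1]

```text
t: 11.35
tcp_pos: [0.6377, -0.2037, 0.2245]
tool_rot: [0.622, 0.783, -0.0, 0.001]
force: [0.1, 0.9, -0.4]
finger_gap: -0.002
gripper_force: 0.0
```

```bash
python3 - <<'E'
from h import *
leg(0,-.082,.074,YAW+np.pi/2)
a=snapshot("top")[:,:,::-1][120:330,200:410]; b=snapshot("scene")[:,:,::-1][160:310,270:420]
o=np.hstack([cv2.resize(i,(400,400),interpolation=cv2.INTER_CUBIC) for i in(a,b)])
cv2.imwrite("pics/end.png",o)
E
```

```text
t 11.35 tcp [ 0.6377 -0.2037  0.2245] a 1.8 tilt [-0.002  0.002 -1.   ] wz -0.004 shift [2.834e-01 1.000e-04 1.505e-01] F [ 0.1  0.9 -0.4]
```

View pics/end.png

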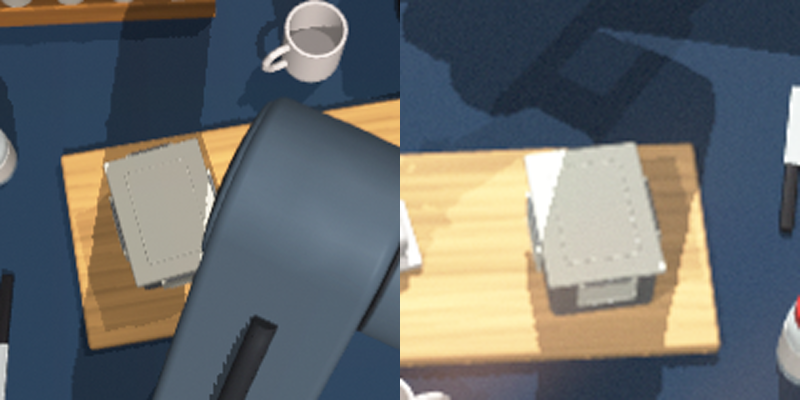

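The end views show the lid at (160,210) left and (595,215) right, with no flap standing out on any side. The box is in place and the neighbouring things look untouched, so I'll hand in.

```bash
python3 -c "
from station import *
print(sign_off())"
```

```text
the job is handed in; nothing more can be done
None
```

All four flaps were open; I pressed each one down until it snapped, the final pictures show none standing out and the box still in place, and I handed the job in at about 11 s.

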